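Seat the canister lid and hold the reading lens over its valve

ROBOT

A 7-joint arm with a two-finger parallel gripper is mounted at the origin on the work surface. World frame = base frame: x ahead of the robot, y to its left, z up, the work surface at z = 0. Lengths are in m, angles in rad, forces in N, time in s.
With the tool pointing down it reaches from about 0.4 to 0.85 m from the base axis. Payload 10.4 kg.
Tool frame: the origin (TCP) lies on the centre line of the jaws, within the pads' length; the fingertips stand 11 mm ahead of it and the grasp point (between the pads) lies 8 mm behind it; z points along the fingers, y is the line along which they close (so a half turn about z gives the same grasp; the last joint's range is limited). The gripper opens to 87 mm and grips with 3 to 60 N. Pads are 19 mm wide; open, the fingers measure 117 mm over their backs; the gripper's body (75 mm by 190 mm) begins 51 mm behind the grasp point.
Start: joints at [-1.235, 0.332, -0.065, 1.46, 0.022, 1.35, -0.088], TCP at [0.219, 0.585, 0.234] pointing down, gripper open.
Joint ranges: [-2.6, 2.6], [-0.5, 2.12], [-1.47, 1.34], [0.16, 2.42], [-1.27, 4.41], [0.06, 2.06], [-2.6, 2.6]. Speed limits (rad/s): [2.22, 2.22, 2.79, 2.79, 3.14, 3.14, 3.14].

INTERFACE

Orientations are given as a unit quaternion [x, y, z, w].
In Python, from bench import r gives the robot as it stands.
- The arm moves only by the shell command python3 -m pendant 'ROWS' [OPENING] [FORCE]. ROWS is JSON, a list of rows, each a list of 4 numbers: the shift along the tool's x, y, z in m, then the turn about the tool's z in rad. A call has 1 to 8 rows; each row shifts and turns the commanded pose from where the row before left it, along the tool's axes as they then stand; what a row does not reach is not made up. A row lasts 1/12 s, in which the tool goes at most 41.7 mm and 7.16 degrees, less where a joint would pass 70% of its speed; a pose out of reach is approached as far as the arm can. A call with a gripper value outside its range is refused whole. OPENING is the opening, from 0 (shut) to 1 (fully open), set as the call begins (- or left out, the last holds). The fingers move at their own pace and stop on an object; FORCE is the grip in N (left out, the last holds). Time passes only in rows, so rows that do not move let the fingers close. It gives the time, the measured TCP pose, the force, the opening and the grip force at its end, in the units of the state.
- r.read_state(): the state, without advancing time (a new reading comes with each control period).
- r.camera(name): name is "scene" or "top"; returns a dict with "img" (384x512x3 uint8, red, green, blue), "camera_matrix" (3x3 intrinsics, pixels), "xyz" and "attitude" of the camera in the world. Camera axes: x right, y down, z forward; pixel columns grow to the right and rows downward; lengths in m; the calibration is good to about 2 mm. A picture is of the moment at which its call begins. There is no depth.
- r.close_job(): hands the job in; it is judged then, once.
Trained networks look in the newest picture that a camera, given by its name, has taken for a name from the list of things; names that differ only in an ending like _2 or _b are one class to them, and where a whole thing is asked for, a point or a joint stands for the part that bears it (a point fixed in the world has none). Each returns a list of dicts, best first, with "score" (0 to 1); they miss things now and then, are a little off and sometimes report something else, mostly with a low value. They report only what shows in the picture. A call takes as long as a camera call. They do not tell look-alikes from the thing itself.
- r.outline_of(thing, camera): "mask" (384x512 bool, what is visible of it) and "bbox" ([centre column, centre row, width, height] in pixels, round what is visible of it).
The state is a dict: "time": time; "joint_positions": joint angles; "joint_vel": joint speeds; "joint_torque": joint torques, N m; "ee_pos": TCP position; "eef_rot": TCP orientation; "ft_force": force on the tool from outside, world axes, zero at the start; "torque": the same for the moment, N m; "width": finger opening in m; "grip_force": force on a finger pad.
Only numpy, scipy, OpenCV 4.12 (cv2) and the standard library are available. Lean on these libraries where they do the work, as an engineer would, in place of code of your own. Each camera call takes 0.05 s, during which the arm holds its last target. There are 200 camera calls.

TASK

Press the round canister's lid down until it is fully home. Then pick up the reading lens by its handle and hold it level and still in the air, centred over the small steel valve on that lid, with the glass at the same height as the dark collar on the focus post standing behind the canister; finish while still holding it there, the lens touching nothing but the gripper. Leave the collar, the mug, the soap bottle and the square box as they are.

Things in the scene. Friction and masses are not known exactly. Their poses are not given: they have to be found in the camera images.
- canister: Heavy white ceramic storage canister, round, 100 mm across, its rim 75 mm above the counter. It does not move on the counter. Origin: centre of its underside, on the counter; z up. Stands at the left or the right.
- lid (a joint): The canister's round push-in wooden lid (110 mm across, 10 mm thick, rubber plug beneath). 0 m: stands 8 mm proud of the rim; 0.008 m: fully home, flange on the rim. It starts 0 to 3 mm in. It slides straight down only; a tight rubber fit needs about 8 N to move it, and it stays where it is left.
- lid_top (a point): Centre of the lid's flat upper face: 93 mm above the counter less the joint value, so 85 mm when home. Clear flat face for pressing, apart from the valve.
- valve (a point): Centre of the top of the small round steel valve on the lid, 18 mm across and 6 mm high with a dark dot in its middle. It is fixed to the lid 30 mm off its centre, roughly on the robot's side; its top is 91 mm above the counter with the lid home.
- post: Focus post: round wooden foot 64 mm across and 12 mm high with an upright steel rod 8 mm thick, top 232 mm above the counter. It does not move. Origin: centre of the foot's underside. It stands 100 to 122 mm from the canister's centre, on the side away from the robot.
- collar_mark (a point): Centre of the dark steel collar (32 mm across, 8 mm thick) on the post's rod: it marks the focal height, set anywhere from 145 to 185 mm above the counter. It slides on the rod if pushed by more than 4 N. Site z up.
- lens: Reading lens lying flat on the counter: steel rim 80 mm across and 20 mm high with a clear glass disc in it, and a dark wooden handle. Origin: centre of the rim's underside; z up through the glass. The handle lies along -x: a straight bar from x = -45 to -165 mm, 20 mm wide (y), 22 mm high (z 0 to 22 mm), joined by a 12 mm neck. Mass about 160 g; centre of mass about 75 mm from the lens centre, in the handle.
- lens_center (a point): Centre of the glass, 10 mm above the lens's underside; axes as lens.
- lens_grip (a point): Point in the handle near the centre of mass, 75 mm along -x from the lens centre, 11 mm above the underside; axes as lens. The handle is pinched across its 20 mm width here.
- mug: Blue ceramic mug, 80 mm across, 90 mm high. Origin: centre of its underside. Bystander.
- soap: Green washing-up bottle, 60 mm across, 170 mm high. Origin: centre of its underside. Bystander.
- square_box: Square white storage box with a closed wooden lid, 92 mm wide, 87 mm high. Origin: centre of its underside. Bystander.
Mind the look-alikes: they are no part of the job. What is meant by the lens is not pink or red, and is the smaller of those in its own colour.

How it is judged:
By the outcome, as a careful person would: the job done as asked, in the order asked, and still so for the second after the job is handed in, while the arm keeps its last pose, push and grip.
It also fails if it takes over 64 s, if anything falls off the work surface, if the arm or the gripper's body presses on something with over 40 N, if the wrist force passes 120 N, or if a joint passes its speed limit or range.

## Working session

There is one attempt and no reset: what is moved stays moved. The work goes in short steps, Python scripts to look and compute and a shell command to move; the robot and the scene stay as the last step left them, time stands still between calls to the robot, and variables do not carry over. Pictures are saved under pics/ and viewed, at most 10 in all, crops included, and the job is handed in when it is done.

```bash
ls; mkdir -p pics; cat > h.py <<'E'
import numpy as np, cv2
from scipy.spatial.transform import Rotation as R
from bench import r
def cam(n):
    c=r.camera(n); return c
def rot(c):
    a=np.array(c["attitude"]); return a if a.shape==(3,3) else R.from_quat(a).as_matrix()
def p2w(c,u,v,z):
    K=np.array(c["camera_matrix"]); d=rot(c)@np.linalg.solve(K,[u,v,1.]); o=np.array(c["xyz"])
    return o+d*(z-o[2])/d[2]
def w2p(c,p):
    K=np.array(c["camera_matrix"]); q=K@(rot(c).T@(np.array(p)-np.array(c["xyz"]))); return q[:2]/q[2]
def save(c,f): cv2.imwrite(f,c["img"][:,:,::-1])
E
python3 - <<'E'
from h import *
s=r.read_state(); print({k:np.round(v,3) for k,v in s.items()})
ims=[]
for n in("top","scene"):
    c=cam(n); ims.append(c["img"]); print(n,c["xyz"],c["attitude"],c["camera_matrix"])
    for t in("canister","lid","valve","post","collar_mark","lens","mug","soap","square_box"):
        for o in r.outline_of(t,n)[:4]: print(t,round(o["score"],2),np.round(o["bbox"],1), np.round(p2w(c,*o["bbox"][:2],0.),3))
    save(c,f"pics/{n}0.png")
E
```

```text
pics
{'time': np.float64(0.0), 'joint_positions': array([-1.235,  0.333, -0.065,  1.461,  0.022,  1.35 , -0.088]), 'joint_vel': array([-0.   , -0.002,  0.001,  0.001,  0.   , -0.001, -0.001]), 'joint_torque': array([-0.0000e+00, -6.2327e+01,  2.4000e-02, -3.8989e+01, -6.1000e-02,
        4.0000e-02,  0.0000e+00]), 'ee_pos': array([0.219, 0.585, 0.233]), 'eef_rot': array([ 0.178,  0.984, -0.001, -0.   ]), 'ft_force': array([-0.311,  0.531,  0.219]), 'torque': array([ 0.023, -0.015,  0.044]), 'grip_force': np.float64(0.0), 'width': np.float64(0.087)}
top [ 2.95079934e-01 -5.84682002e-04  1.75487537e+00] [-0.69929986  0.71179409 -0.04980166  0.04299618] [[450.53748595   0.         253.21514509]
 [  0.         450.53748595 186.52070715]
 [  0.           0.           1.        ]]
canister 0.6 [300.  165.9  24.7  36.1] [ 0.606 -0.206  0.   ]
lid 0.6 [302.9 164.1  32.   30.1] [ 0.613 -0.218  0.   ]
valve 0.78 [301.1 163.   26.9  24. ] [ 0.617 -0.211  0.   ]
post 0.67 [297.4 140.6  20.6  28.5] [ 0.708 -0.199  0.   ]
collar_mark 0.58 [302.  164.9  30.8  29.9] [ 0.61  -0.214  0.   ]
lens 0.74 
[... 624 characters left out ...]
id 0.17 [327.8 130.3  36.   37.2] [0.547 0.5   0.   ]
valve 0.72 [242.9 261.4  35.1  34.5] [ 0.573 -0.157  0.   ]
post 0.85 [273.9 272.9  21.5  52.9] [ 0.67  -0.143  0.   ]
collar_mark 0.5 [275.6 263.6  13.5  14. ] [ 0.66  -0.113  0.   ]
lens 0.94 [370.1 201.   47.1  61.8] [0.812 0.258 0.   ]
lens 0.8 [271.5 219.9  47.3  45.4] [0.571 0.019 0.   ]
lens 0.65 [295.1 169.6  34.5  42.9] [0.535 0.252 0.   ]
lens 0.6 [230.8 130.6  25.6  57. ] [0.233 0.302 0.   ]
mug 0.63 [332.2 248.8  41.9  37.4] [0.781 0.021 0.   ]
soap 0.75 [200.6 338.9  26.8  44.9] [ 0.601 -0.411  0.   ]
square_box 0.69 [328.2 130.3  36.1  39.8] [0.549 0.5   0.   ]
square_box 0.59 [243.1 261.6  38.1  39.9] [ 0.574 -0.157  0.   ]
```

```bash
python3 - <<'E'
import cv2
a=cv2.imread("pics/top0.png")[80:240,90:400];cv2.imwrite("pics/t1.png",cv2.resize(a,None,fx=2.5,fy=2.5,interpolation=cv2.INTER_CUBIC))
a=cv2.imread("pics/scene0.png")[90:380,160:440];cv2.imwrite("pics/s1.png",cv2.resize(a,None,fx=2,fy=2,interpolation=cv2.INTER_CUBIC))
E
```

```text
(no output)
```

View pics/t1.png

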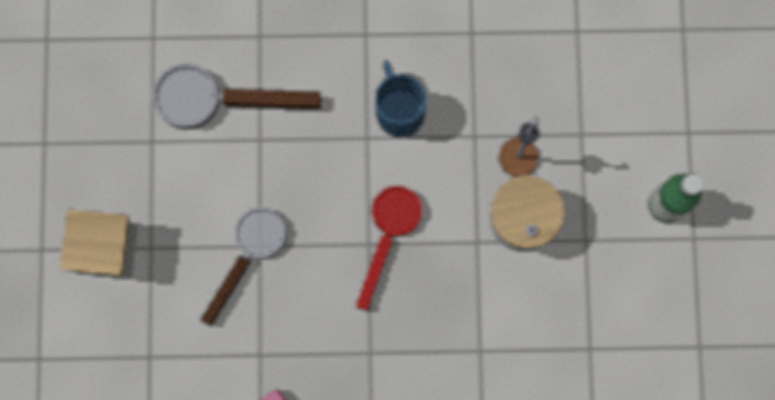

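View pics/s1.png

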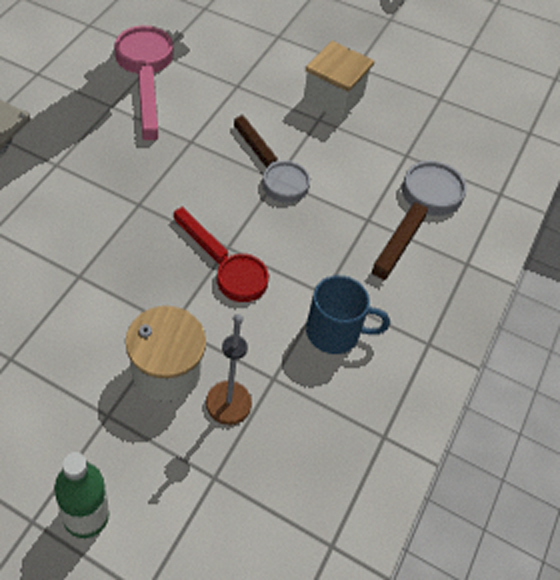

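The lenses, as top-camera pixels:
- large steel: (165,118)
- small steel: (195,173)
- red: (248,164)
- pink: (~200,240)

The small steel one, with its handle end at (173,208), fits: it is not red or pink and is the smaller of its colour. I'll confirm it in a crop and measure.

```bash
cat > m.py <<'E'
from h import *
from scipy.optimize import minimize, least_squares
def hull(c,P): return cv2.convexHull(np.array([w2p(c,p) for p in P],np.float32))
t=np.linspace(0,2*np.pi,40)
def ring(x,y,rad,z): return np.c_[x+rad*np.cos(t),y+rad*np.sin(t),0*t+z]
S=4
def draw(c,polys):
    m=np.zeros((384*S,512*S),np.uint8)
    for h in polys: cv2.fillConvexPoly(m,np.round(((h+.5)*S-.5)*16).astype(np.int32),255,shift=4)
    return cv2.resize(m,(512,384),interpolation=cv2.INTER_AREA)/255.
def lens_polys(c,q,z0=0):
    x,y,a=q; d=np.array([np.cos(a),np.sin(a)]); n=np.array([-d[1],d[0]])
    bar=lambda x0,x1,w,z:[np.r_[np.array([x,y])+d*u+n*v,zz+z0] for u in(x0,x1) for v in(-w,w) for zz in(0,z)]
    return [hull(c,np.r_[ring(x,y,.04,z0),ring(x,y,.04,z0+.02)]),hull(c,bar(-.165,-.045,.01,.022))]
def fit(obs,polys,q0,st):
    f=lambda q:sum(np.abs(draw(c,polys(c,q))-m).sum() for c,m in obs)
    q0=np.array(q0,float); s=np.vstack([q0]+[q0+np.eye(len(q0))[i]*st[i] for i in range(len(q0))])
    o=minimize(f,q0,method="Nelder-Mead",options=dict(initial_simplex=s,maxiter=150)); return o.x,o.fun
def tri(obs):  # [(c,u,v)]
    return least_squares(lambda p:np.concatenate([w2p(c,p)-[u,v] for c,u,v in obs]),[.6,0,.1]).x
def pick(thing,n,near):
    o=[o for o in r.outline_of(thing,n)]; o=[k for k in o if np.hypot(*(np.array(k["bbox"][:2])-near))<15]
    return o[0]["mask"].astype(float) if o else None
E
python3 - <<'E'
from m import *
C={n:cam(n) for n in("top","scene")}
near={"lens":dict(top=(188,184),scene=(295,169))}
ob=[(C[n],pick("lens",n,near["lens"][n])) for n in C]
for sel in (ob,ob[:1],ob[1:]): print("lens",*fit(sel,lens_polys,[.575,.22,.9],[.01,.01,.15]))
lid=lambda c,q:[hull(c,np.r_[ring(q[0],q[1],.055,.081),ring(q[0],q[1],.055,.091)]),hull(c,np.r_[ring(q[0],q[1],.05,.0),ring(q[0],q[1],.05,.08)])]
can=[(C[n],np.maximum(pick("canister",n,nn),pick("lid",n,nn))) for n,nn in(("top",(301,165)),("scene",(243,263)))]
print("can",*fit(can,lid,[.58,-.19],[.01,.01]))
# whole post mask
for n,nn in(("top",(297,141)),("scene",(274,273))):
    a=C[n]["img"]; hsv=cv2.cvtColor(a,cv2.COLOR_RGB2HSV)
    print(n)
    if n=="top": b=(285,120,325,185)
    else: b=(220,240,300,310)
    x0,y0,x1,y1=b
    z=cv2.resize(a[y0:y1,x0:x1],None,fx=6,fy=6,interpolation=cv2.INTER_NEAREST)
    cv2.imwrite(f"pics/z_{n}.png",z[:,:,::-1])
z1=cv2.imread("pics/z_top.png");z2=cv2.imread("pics/z_scene.png")
l=C["top"]["img"][155:220,160:215][:,:,::-1]; l=cv2.resize(l,None,fx=5,fy=5,interpolation=cv2.INTER_NEAREST)
print(z1.shape,z2.shape,l.shape)
W=np.zeros((600,800,3),np.uint8); 
z1=z1[:390];W[:390,:240]=z1; W[:420,245:725]=z2
cv2.imwrite("pics/zz.png",W)
cv2.imwrite("pics/lens.png",l)
E
```

```text
lens [0.581648   0.21207339 1.16051112] 929.3686274509803
lens [0.58262112 0.21190062 0.85197793] 384.8156862745098
lens [0.57978608 0.21451925 1.9165877 ] 425.29803921568623
can [ 0.5958239  -0.19532529] 132.39215686274508
top
scene
(390, 240, 3) (420, 480, 3) (325, 275, 3)
```

View pics/zz.png

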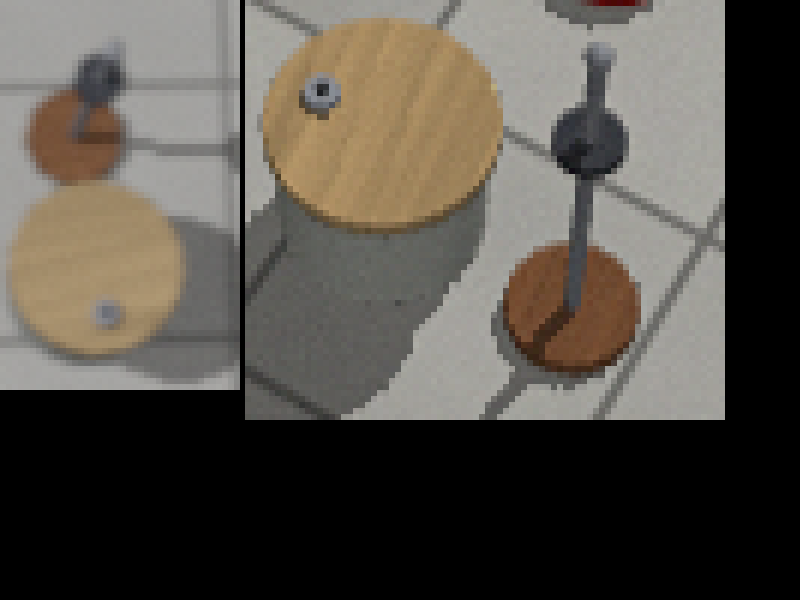

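View pics/lens.png

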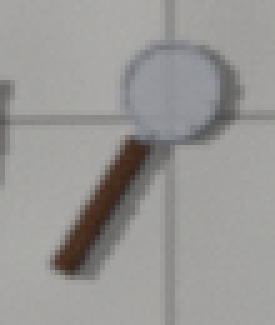

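The crops confirm the small clear steel lens: glass at top (194,173), handle end at (173,208). The valve is at top (302.3,171.7) and the collar at (301,132.7). My initial handle angle had the wrong sign, so I'm refining it.

```bash
python3 - <<'E'
from m import *
C={n:cam(n) for n in("top","scene")}
t,s=C["top"],C["scene"]
near=dict(top=(188,184),scene=(295,169))
ob=[(C[n],pick("lens",n,near[n])) for n in C]
for sel in (ob,ob[:1],ob[1:]): print("lens",*fit(sel,lens_polys,[.575,.22,-.55],[.01,.01,.15]))
T=lambda x,y:(t,285+x/6-.5,120+y/6-.5); Q=lambda x,y:(s,220+(x-245)/6-.5,240+y/6-.5)
for n,a,b in(("lidtop",T(97,268),Q(382.5,120)),("valve",T(107,313),Q(321,92)),("collar",T(99,79),Q(590,142)),("foot",T(76,135),Q(571,306))):
    p=tri([a,b]); print(n,p.round(4),[ (w2p(c,p)-[u,v]).round(2) for c,u,v in(a,b)])
    for z in (.085,.091): print("   ",z,p2w(*a,z).round(4),p2w(*b,z).round(4))
lid=lambda c,q:[hull(c,np.r_[ring(q[0],q[1],.055,q[2]-.01),ring(q[0],q[1],.055,q[2])])]
M=[(C[n],pick("lid",n,nn)) for n,nn in(("top",(301,165)),("scene",(243,263)))]
print("lid",*fit(M,lid,[.595,-.195,.09],[.01,.01,.004]))
col=lambda c,q:[hull(c,np.r_[ring(q[0],q[1],.016,q[2]-.004),ring(q[0],q[1],.016,q[2]+.004)])]
# dark colour masks of collar
for n,c,(x0,y0,x1,y1) in(("top",t,(294,124,308,140)),("scene",s,(268,254,286,272))):
    a=c["img"].astype(int); m=np.zeros((384,512)); g=a.max(2)<95; m[y0:y1,x0:x1]=g[y0:y1,x0:x1]
    ys,xs=np.nonzero(m); print(n,"dark",len(xs),xs.mean(),ys.mean(),(xs.min()+xs.max())/2,(ys.min()+ys.max())/2); C[n+"m"]=m
print("collar",*fit([(t,C["topm"]),(s,C["scenem"])],col,[.69,-.18,.165],[.01,.01,.01]))
E
```

```text
lens [ 0.58275865  0.21294481 -0.54489266] 127.07450980392156
lens [ 0.58273042  0.21223586 -0.54030981] 62.67058823529412
lens [ 0.58289851  0.2144942  -0.5432484 ] 54.682352941176475
lidtop [ 0.597  -0.1978  0.0908] [array([-0.15, -0.18]), array([-0.17,  0.02])]
    0.085 [ 0.5974 -0.199   0.085 ] [ 0.5955 -0.1946  0.085 ]
    0.091 [ 0.5963 -0.1983  0.091 ] [ 0.5975 -0.1976  0.091 ]
valve [ 0.5673 -0.2026  0.0963] [array([-0.1 , -0.12]), array([-0.12,  0.02])]
    0.085 [ 0.5687 -0.2043  0.085 ] [ 0.5636 -0.1968  0.085 ]
    0.091 [ 0.5677 -0.2036  0.091 ] [ 0.5657 -0.1998  0.091 ]
collar [ 0.6997 -0.1952  0.1599] [array([0.05, 0.06]), array([ 0.05, -0.01])]
    0.085 [ 0.7189 -0.2042  0.085 ] [ 0.6821 -0.1551  0.085 ]
    0.091 [ 0.7174 -0.2034  0.091 ] [ 0.6835 -0.1584  0.091 ]
foot [ 0.6998 -0.1967  0.0118] [array([0.02, 0.02]), array([ 0.02, -0.  ])]
    0.085 [ 0.6829 -0.1884  0.085 ] [ 0.7145 -0.2306  0.085 ]
    0.091 [ 0.6815 -0.1878  0.091 ] [ 0.7157 -0.2333  0.091 ]
lid [ 0.59768753 -0.19705224  0.09118167] 96.99215686274509
top dark 56 300.89285714285717 133.80357142857142 301.0 134.5
scene dark 141 276.93617021276594 263.07801418439715 277.0 262.5
collar [ 0.69849778 -0.1944851   0.15636639] 46.82745098039216
```

```bash
python3 -m pendant '[[0,0,0,-0.09],[0,0,0,-0.09],[0,0,0,-0.09],[0,0,0,-0.088],[-0.015,-0.03,0,0],[-0.015,-0.03,0,0],[-0.015,-0.03,0,0],[-0.015,-0.03,0,0]]' 0 10
python3 -m pendant '[[-0.015,-0.03,0,0],[-0.015,-0.03,0,0],[-0.015,-0.03,0,0],[-0.015,-0.03,0,0],[-0.015,-0.03,0,0],[-0.015,-0.03,0,0],[-0.015,-0.03,0,0],[-0.015,-0.03,0,0]]'
```

```text
time: 2.37
ee_pos: [0.2798, 0.4638, 0.2335]
eef_rot: [0.0, 1.0, 0.0, -0.0]
ft_force: [0.7, 0.6, 0.4]
width: 0.0415
grip_force: 0.0
time: 3.03
ee_pos: [0.3996, 0.2235, 0.2338]
eef_rot: [0.0, 1.0, 0.0, 0.0]
ft_force: [0.6, 0.6, 0.3]
width: 0.0011
grip_force: 0.0
```

```bash
python3 -m pendant '[[-0.0145,-0.03,0,0],[-0.0145,-0.03,0,0],[-0.0145,-0.03,0,0],[-0.0145,-0.03,0,0],[-0.0145,-0.03,0,0],[-0.0145,-0.03,0,0],[-0.0145,-0.03,0,0],[-0.0145,-0.03,0,0]]'
python3 -m pendant '[[-0.0145,-0.03,0,0],[-0.0145,-0.03,0,0],[-0.0145,-0.03,0,0],[-0.0145,-0.03,0,0],[-0.0145,-0.03,0,0],[-0.0145,-0.03,0,0],[0,0,0,0],[0,0,0,0]]'
```

```text
time: 3.7
ee_pos: [0.5155, -0.0166, 0.2339]
eef_rot: [0.0, 1.0, 0.0, 0.0]
ft_force: [0.9, 1.1, 0.8]
width: 0.0004
grip_force: 0.0
time: 4.37
ee_pos: [0.6016, -0.1973, 0.2329]
eef_rot: [0.002, 1.0, -0.001, -0.001]
ft_force: [1.0, 1.0, -0.2]
width: 0.0004
grip_force: 0.0
```

```bash
python3 -m pendant '[[0,0,0.03,0],[0,0,0.03,0],[0,0,0.03,0],[0,0,0.02,0],[0,0,0.012,0],[0,0,0,0],[0,0,0,0]]'
python3 -m pendant '[[0,0,0.002,0],[0,0,0.002,0],[0,0,0.002,0],[0,0,0.002,0],[0,0,0.002,0],[0,0,0,0],[0,0,0,0]]'
```

```text
time: 4.95
ee_pos: [0.6021, -0.1944, 0.1122]
eef_rot: [-0.0, 1.0, 0.0, 0.0]
ft_force: [0.3, -0.3, 0.4]
width: 0.0008
grip_force: 0.0
time: 5.53
ee_pos: [0.6021, -0.1951, 0.1017]
eef_rot: [0.0, 1.0, 0.0, 0.0]
ft_force: [0.3, 0.1, 2.0]
width: 0.0005
grip_force: 0.8
```

```bash
python3 -m pendant '[[0,0,0.002,0],[0,0,0.002,0],[0,0,0,0]]'
python3 -m pendant '[[0,0,0.002,0],[0,0,0.001,0],[0,0,0,0]]'
python3 -m pendant '[[0,0,0.001,0],[0,0,0.001,0],[0,0,0,0]]'
```

```text
time: 5.78
ee_pos: [0.6021, -0.1951, 0.0979]
eef_rot: [0.0, 1.0, 0.0, 0.0]
ft_force: [-0.0, 0.7, 2.9]
width: 0.0006
grip_force: 1.7
time: 6.03
ee_pos: [0.6022, -0.1951, 0.0963]
eef_rot: [0.0, 1.0, 0.0, 0.001]
ft_force: [-6.8, 3.3, 17.6]
width: 0.0004
grip_force: 8.8
time: 6.28
ee_pos: [0.6023, -0.1951, 0.0962]
eef_rot: [0.0, 1.0, 0.001, 0.001]
ft_force: [-14.2, 6.2, 34.0]
width: 0.0003
grip_force: 17.2
```

The lid stalled with the tip at 85 mm and 34 N, so it is home. I'll lift and go to the lens handle (0.519, 0.252).

```bash
python3 -m pendant '[[0,0,-0.01,0],[0,0,-0.03,0],[0,0,-0.03,0],[0,0,-0.03,0],[0,0,-0.02,0],[0.006,0.032,0,0],[0.006,0.032,0,0],[0.006,0.032,0,0]]' 0.8
python3 -m pendant '[[0.006,0.032,0,0],[0.006,0.032,0,0],[0.006,0.032,0,0],[0.006,0.032,0,0],[0.006,0.032,0,0],[0.006,0.032,0,0],[0.006,0.032,0,0],[0.006,0.032,0,0]]'
python3 -m pendant '[[0.006,0.032,0,0],[0.006,0.032,0,0],[0.006,0.032,0,0],[0,0,0,0.1],[0,0,0,0.1],[0,0,0,0.1],[0,0,0,0.1],[0,0,0,0.1]]'
python3 -m pendant '[[0,0,0,0.043],[0,0,0,0],[0,0,0,0]]'
python3 - <<'E'
from m import *
t,s=cam("top"),cam("scene"); save(t,"pics/t2.png"); save(s,"pics/s2.png")
for sel in ("lid","valve"):
  for n in("top","scene"): print(sel,n,[(round(o["score"],2),np.round(o["bbox"],1)) for o in r.outline_of(sel,n)[:2]])
M=[]
for n,c,nn in(("top",t,(301,165)),("scene",s,(243,263))):
    m=pick("lid",n,nn)
    if m is not None: M.append((c,m))
lid=lambda c,q:[hull(c,np.r_[ring(q[0],q[1],.055,q[2]-.01),ring(q[0],q[1],.055,q[2])])]
print("lid",len(M),*fit(M,lid,[.595,-.195,.09],[.01,.01,.004]))
W=np.zeros((400,800,3),np.uint8)
a=cv2.resize(t["img"][120:185,285:325],None,fx=6,fy=6,interpolation=0); b=cv2.resize(s["img"][240:305,210:290],None,fx=6,fy=6,interpolation=0)
W[:390,:240]=a; W[:390,245:725]=b
cv2.imwrite("pics/zz2.png",W[:,:,::-1])
E
```

```text
time: 6.95
ee_pos: [0.5835, -0.0985, 0.2126]
eef_rot: [0.001, 1.0, -0.0, 0.0]
ft_force: [1.1, 0.9, 0.1]
width: 0.0458
grip_force: 0.0
time: 7.62
ee_pos: [0.5355, 0.1584, 0.2125]
eef_rot: [0.0, 1.0, 0.0, 0.0]
ft_force: [1.2, 0.2, 0.1]
width: 0.0697
grip_force: 0.0
time: 8.28
ee_pos: [0.5181, 0.2529, 0.2123]
eef_rot: [0.25, 0.968, -0.0, -0.0]
ft_force: [-0.4, -0.5, -0.4]
width: 0.0696
grip_force: 0.0
time: 8.53
ee_pos: [0.5181, 0.2529, 0.2124]
eef_rot: [0.268, 0.963, -0.0, -0.0]
ft_force: [0.4, 0.1, 0.1]
width: 0.0695
grip_force: 0.0
lid top [(0.6, array([301.4, 164. ,  26.8,  23.8]))]
lid scene [(0.83, array([242.8, 260. ,  43.7,  36.6])), (0.58, array([333.4, 248.9,  43.1,  39.1]))]
valve top [(0.74, array([301.3, 164.4,  27.2,  27.1]))]
valve scene [(0.56, array([242.6, 261.6,  39.1,  38.3]))]
lid 2 [ 0.5979495  -0.19768201  0.08807505] 138.9921568627451
```

View pics/zz2.png

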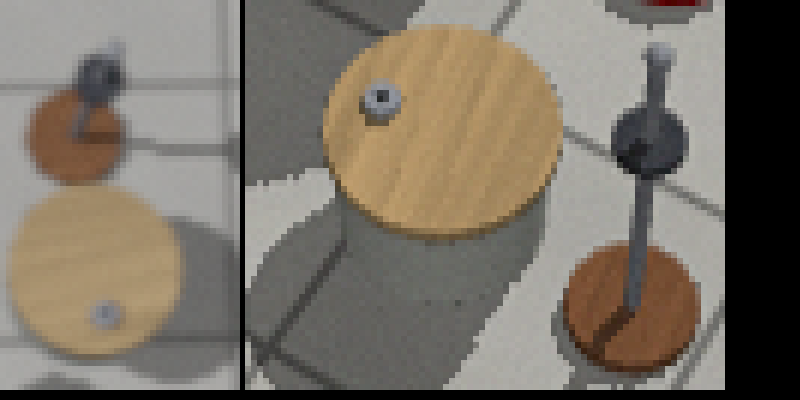

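View pics/t2.png

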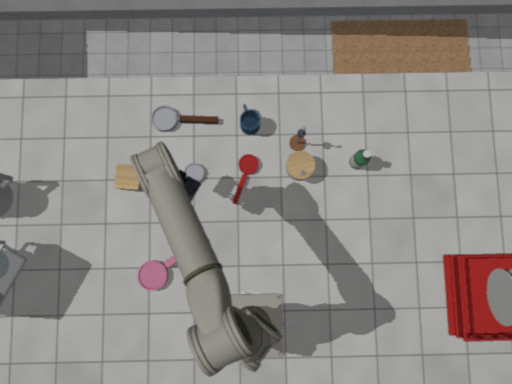

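The lid has dropped about 1.5 px, consistent with being home. The valve is at top (302.2,171.6), the post is unchanged, and the gripper is over the small steel lens's handle. I'll descend and grasp.

```bash
python3 -m pendant '[[0,0,0.035,0],[0,0,0.035,0],[0,0,0.035,0],[0,0,0.035,0],[0,0,0.03,0],[0,0,0.015,0],[0,0,0.008,0],[0,0,0,0]]'
python3 -m pendant '[[0,0,0.005,0],[0,0,0,0],[0,0,0,0]]'
python3 -m pendant '[[0,0,0,0],[0,0,0,0],[0,0,0,0],[0,0,0,0],[0,0,0,0],[0,0,0,0],[0,0,0,0],[0,0,0,0]]' 0 25
```

```text
time: 9.6
ee_pos: [0.5174, 0.2525, 0.018]
eef_rot: [0.268, 0.963, -0.001, -0.001]
ft_force: [0.1, -0.0, -0.2]
width: 0.0695
grip_force: 0.0
time: 9.85
ee_pos: [0.5188, 0.2534, 0.0156]
eef_rot: [0.269, 0.963, 0.001, 0.001]
ft_force: [-0.4, -0.4, -0.4]
width: 0.0696
grip_force: 0.0
time: 10.52
ee_pos: [0.5182, 0.253, 0.0145]
eef_rot: [0.269, 0.963, 0.0, -0.0]
ft_force: [-0.0, -0.0, -0.1]
width: 0.0242
grip_force: 0.0
```

```bash
python3 -m pendant '[[0,0,0,0],[0,0,0,0],[0,0,0,0],[0,0,0,0]]'
python3 -m pendant '[[0,0,-0.01,0],[0,0,-0.02,0],[0,0,-0.03,0],[0,0,-0.03,0],[0,0,-0.03,0],[0,0,-0.028,0],[0,0,0,0],[0,0,0,0]]'
```

```text
time: 10.85
ee_pos: [0.5182, 0.2531, 0.0146]
eef_rot: [0.269, 0.963, 0.0, 0.0]
ft_force: [0.7, 0.5, -1.1]
width: 0.0196
grip_force: 25.0
time: 11.52
ee_pos: [0.519, 0.2534, 0.1647]
eef_rot: [0.269, 0.963, 0.001, 0.001]
ft_force: [-1.2, -0.1, -2.2]
width: 0.0197
grip_force: 25.0
```

```bash
python3 -m pendant '[[-0.006,-0.011,0,0],[-0.014,-0.026,0,0],[-0.014,-0.026,0,0],[-0.014,-0.026,0,0],[-0.014,-0.026,0,0],[-0.014,-0.026,0,0],[-0.014,-0.026,0,0],[-0.014,-0.026,0,0]]'
python3 -m pendant '[[-0.014,-0.026,0,0],[-0.014,-0.026,0,0],[-0.014,-0.026,0,0],[-0.014,-0.026,0,0],[-0.014,-0.026,0,0],[-0.014,-0.026,0,0],[-0.008,-0.013,0,0],[-0.005,-0.006,0,0]]'
python3 -m pendant '[[0,0,0,0],[0,0,0,0],[0,0,0,0]]'
python3 - <<'E'
from m import *
t,s=cam("top"),cam("scene"); save(t,"pics/t3.png"); save(s,"pics/s3.png")
p=r.read_state()["ee_pos"]; print(p)
W=np.zeros((600,800,3),np.uint8)
a=cv2.resize(t["img"][120:200,270:325],None,fx=6,fy=6,interpolation=0); b=cv2.resize(s["img"][220:310,205:290],None,fx=5,fy=5,interpolation=0)
W[:480,:330]=a; W[:450,340:765]=b
cv2.imwrite("pics/zz3.png",W[:,:,::-1])
E
```

```text
time: 12.18
ee_pos: [0.5057, 0.0315, 0.1611]
eef_rot: [0.269, 0.963, -0.001, -0.001]
ft_force: [0.1, -1.2, -1.3]
width: 0.0198
grip_force: 25.0
time: 12.85
ee_pos: [0.4976, -0.1694, 0.1614]
eef_rot: [0.271, 0.963, -0.001, -0.001]
ft_force: [0.0, 0.5, -2.3]
width: 0.0198
grip_force: 25.0
time: 13.1
ee_pos: [0.4997, -0.1644, 0.162]
eef_rot: [0.268, 0.963, 0.0, -0.001]
ft_force: [-0.2, 0.1, -2.1]
width: 0.0197
grip_force: 25.0
[ 0.49988928 -0.16445442  0.16225725]
```

View pics/zz3.png

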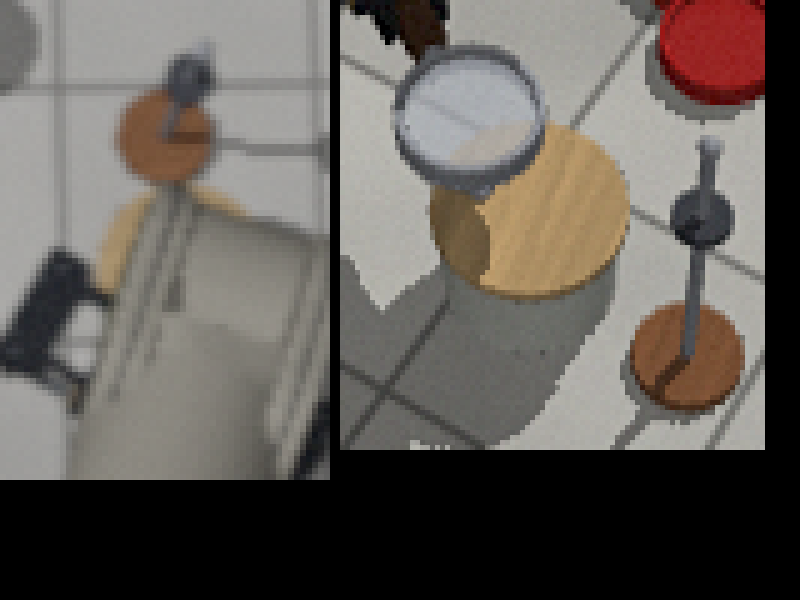

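The top view is blocked by the arm. In the scene view the held lens is at about (228,244) px, with the valve just under its lower rim, roughly as parallax predicts. Next I'll fit the lens pose from the scene view and refine the collar and valve from both views.

```bash
cat > f.py <<'E'
from m import *
class I(dict): pass
def collar(files):
    t,s=cam("top"),cam("scene"); C={"top":t,"scene":s}
    obs=[]
    for n,f,(x0,y0,x1,y1) in files:
        g=cv2.imread(f).max(2).astype(float); c=C[n]
        rod=draw(c,[hull(c,np.r_[ring(.6999,-.196,.006,.0),ring(.6999,-.196,.006,.235)])])>0.05
        bg=np.median(g[y0:y1,x0:x1][~rod[y0:y1,x0:x1]]);bg=np.percentile(g[y0:y1,x0:x1],85); fg=np.percentile(g[y0:y1,x0:x1],15)
        w=np.zeros((384,512));w[y0:y1,x0:x1]=1;w[rod]=0
        obs.append((c,np.clip((bg-g)/(bg-fg),0,1)*w,w)); print(n,bg,fg)
    pol=lambda c,q:[hull(c,np.r_[ring(q[0],q[1],.016,q[2]-.004),ring(q[0],q[1],.016,q[2]+.004)])]
    for free in (True,False):
        f=lambda q:sum((np.abs(draw(c,pol(c,q if free else [.6999,-.196,q[0]]))-m)*w).sum() for c,m,w in obs)
        st=[.695,-.19,.16] if free else [.16]
        sx=np.vstack([st]+[np.array(st)+np.eye(len(st))[i]*.006 for i in range(len(st))])
        o=minimize(f,st,method="Nelder-Mead",options=dict(initial_simplex=sx)); print("collar",o.x.round(4),round(o.fun,1))
E
python3 - <<'E'
from f import *
collar([("top","pics/top0.png",(292,124,310,139)),("scene","pics/s2.png",(267,254,288,274))])
collar([("scene","pics/s2.png",(267,254,288,274))])
collar([("top","pics/top0.png",(292,124,310,139))])
s=cam("scene"); p=r.read_state(); ee=np.array(p["ee_pos"]); Rm=R.from_quat(p["eef_rot"]).as_matrix(); print(ee,Rm.round(4).tolist())
for nm in("lens","lens_center"):
  for o in r.outline_of(nm,"scene"):
    print(nm,round(o["score"],2),np.round(o["bbox"],1))
    if np.hypot(*(np.array(o["bbox"][:2])-[228,244]))<25:
      m=o["mask"].astype(float); m[:,:]*=1
      a=np.arctan2(-Rm[1,0],-Rm[0,0])
      z0=ee[2]-.0146
      # ring only: ignore pixels of handle side
      keep=np.ones((384,512)); 
      f=lambda c,q:[lens_polys(c,[q[0],q[1],a],z0)[0]]
      h=draw(s,[lens_polys(s,[.565,-.203,a],z0)[1]])<.01
      nk=hull(s,[np.r_[ee[:2]+u*np.array([np.cos(a),np.sin(a)])+v*np.array([-np.sin(a),np.cos(a)]),z] for u in(-.2,.036) for v in(-.06,.06) for z in(z0-.01,z0+.06)])
      k=(draw(s,[nk])<.01)
      g=lambda q:(np.abs(draw(s,f(s,q))-m)*k).sum()
      q0=np.array([.565,-.203]); ms=minimize(g,q0,method="Nelder-Mead",options=dict(initial_simplex=[q0,q0+[.008,0],q0+[0,.008]]))
      print("lens centre",ms.x,ms.fun,"pred",ee[:2]+.076*np.array([np.cos(a),np.sin(a)]))
E
```

```text
top 163.0 85.0
scene 176.0 66.0
collar [ 0.699  -0.1949  0.1579] 44.1
collar [0.1592] 46.8
scene 176.0 66.0
collar [ 0.7    -0.1974  0.1627] 20.4
collar [0.1596] 21.1
top 163.0 85.0
collar [ 0.6977 -0.1944  0.1594] 23.6
collar [0.1471] 24.0
[ 0.49982372 -0.16573951  0.16254113] [[-0.8559, 0.5171, 0.0001], [0.5171, 0.8559, 0.0002], [0.0, 0.0002, -1.0]]
lens 0.78 [369.4 200.1  46.1  57.5]
lens 0.66 [275.4 219.7  41.1  35.6]
lens 0.6 [228.2 237.6  29.9  42.5]
lens centre [ 0.56549676 -0.20400973] 31.901960784313722 pred [ 0.56487281 -0.20504112]
lens 0.57 [238.3 130.2  15.5  59.3]
lens_center 0.83 [371.4 198.7  48.7  56.6]
lens_center 0.81 [273.9 216.9  35.4  43.8]
lens_center 0.72 [239.6 131.3  14.7  56.8]
lens_center 0.58 [233.3 237.9  31.5  35.9]
lens centre [ 0.56339119 -0.20226902] 29.160784313725493 pred [ 0.56487281 -0.20504112]
```

```bash
python3 -m pendant '[[-0.0018,0.0022,-0.0015,0],[0,0,0,0],[0,0,0,0],[0,0,0,0],[0,0,0,0],[0,0,0,0],[0,0,0,0],[0,0,0,0]]'
python3 - <<'E'
from f import *
P=[];Z=[]
for i in range(12):
    s=cam("scene"); p=r.read_state(); P.append(p["ee_pos"]); Z.append(R.from_quat(p["eef_rot"]).as_matrix())
ee=np.mean(P,0); Rm=np.mean(Z,0); print(ee.round(4),np.std(P,0).round(4),Rm.round(4).tolist(),np.abs(p["joint_vel"]).max())
d=-Rm[:2,0]; print("lens",ee[:2]+.076*d, "glass z",ee[2]-.0046)
t=s
c=cam("top")
print("valve top",p2w(c,285+106.5/6-.5,120+313/6-.5,.091),"scene",p2w(s,210+(380-245)/6-.5,240+98/6-.5,.091))
a=np.arctan2(d[1],d[0]); im=s["img"].copy(); im=cv2.resize(im[215:310,195:295],None,fx=6,fy=6,interpolation=0)
for z in(.0,.02):
    q=np.array([w2p(s,k) for k in ring(*(ee[:2]+.076*d),.04,ee[2]-.0146+z)]); q=((q+.5-[195,215])*6).astype(int)
    cv2.polylines(im,[q],True,(255,0,255),1)
cv2.imwrite("pics/end.png",im[:,:,::-1])
E
```

```text
time: 14.32
ee_pos: [0.5024, -0.165, 0.164]
eef_rot: [0.269, 0.963, 0.0, -0.0]
ft_force: [0.0, 0.4, -1.2]
width: 0.0197
grip_force: 25.0
[ 0.5025 -0.165   0.164 ] [0. 0. 0.] [[-0.8557, 0.5174, 0.0], [0.5174, 0.8557, 0.0001], [0.0, 0.0001, -1.0]] 0.0008485263421922433
lens [ 0.56751015 -0.20428956] glass z 0.1594089662648119
valve top [ 0.5676745  -0.20329534  0.091     ] scene [ 0.56698523 -0.20266362  0.091     ]
```

View pics/end.png

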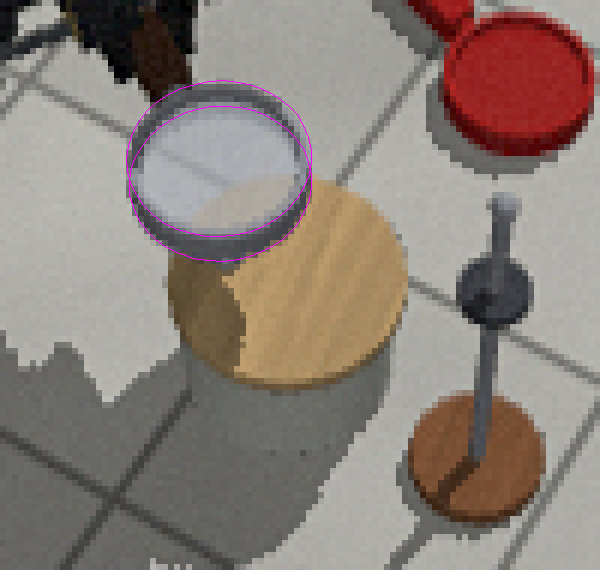

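The overlay matches the real rim to within a pixel. The lens is level and still at (0.5675, -0.204), over the valve at (0.5675, -0.203). The glass is at 0.159 m, against the collar at about 0.159 m.

```bash
python3 -c "
from bench import r
print(r.close_job())"
```

```text
the job is handed in; nothing more can be done
None
```

I pressed the lid home (it stopped at 85 mm under 34 N) and handed the job in with the lens held level and still, within about 1–2 mm of the valve's centre and the collar's height (0.159 m) by my measurements.

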